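# Find the heavy side of the press wheel and hold it down

## Robot

A 6-joint arm with a two-finger parallel gripper is mounted at the origin on the work surface. World frame = base frame: x ahead of the robot, y to its left, z up, the work surface at z = 0. Lengths are in m, angles in rad, forces in N, time in s.
With the tool pointing down it reaches from about 0.275 to 0.75 m from the base axis. Payload 10.2 kg.
Tool frame: the origin (TCP) lies midway between the tips of the shut fingers; the grasp point (between the pads) lies 19 mm behind it (env.hold_point_z is the distance from the TCP to the grasp point, in m); z points along the fingers, y is the line along which they close (so a half turn about z gives the same grasp; the last joint's range is limited). The gripper opens to 85 mm and grips with 20 to 120 N. Pads are 22 mm wide; open, the fingers measure 114 mm over their backs; the gripper's body (76 mm by 85 mm) begins 54 mm behind the grasp point. The pads swing forward as they close: fully open they stand 13 mm farther back than shut.
Start: joints at [0.966, 0.313, 1.498, -0, 1.331, -0.223], TCP at [0.196, 0.487, 0.231] pointing down, gripper open.
Joint ranges: [-2.94, 2.94], [-0.97, 2.17], [0.19, 2.56], [-1.23, 4.37], [0.02, 3.11], [-2.88, 2.88]. Speed limits (rad/s): [2.39, 2.39, 3.01, 3.14, 3.14, 3.14].

## Interface

Orientations are given as a unit quaternion [x, y, z, w].
In Python, from bench import env, kinematics, monitor, eyes, job gives the robot as it stands. The module is installed in compiled form; this text tells all that it offers. Calls block until the motion is done:
- env.reach(position, orientation): joint-space move of the TCP to a pose.
- env.movel(position, velocity=0.15, frame=None, guard=None): straight line of the TCP; frame=None keeps the orientation; velocity is the mean speed in m/s. With guard (N) it stops when the force on the tool has changed by that much, and returns True; else False.
- env.set_joints(angles): joint-space move.
- env.release() and env.close_gripper(effort=None): open the fingers fully, or close them until they stop; effort is the grip in N (None keeps the last).
- env.hold(seconds).
- kinematics.ik(position, orientation): joint angles nearest the present ones, or None.
- monitor.sense(): the state.
- eyes.grab_frame(name): name is "scene" or "top" or "wrist"; returns a dict with "frame" (384x512x3 uint8, red, green, blue), "mtx" (3x3 intrinsics, pixels), "view" (4x4, takes a point from world to camera coordinates). Camera axes: x right, y down, z forward; pixel columns grow to the right and rows downward; lengths in m; the calibration is good to about 2 mm. The wrist camera is an equidistant fisheye: a pixel r from the principal point sees the ray r / f radians off the axis. A picture is of the moment at which its call begins. There is no depth.
A pose or a line that the arm cannot do raises env.MotionError and nothing moves.
- job.hand_in(): hands the job in; it is judged then, once.
The state is a dict: "clock": time; "joints": joint angles; "qvel": joint speeds; "joint_efforts": joint torques, N m; "position": TCP position; "ee_rot": TCP orientation; "contact_force": force on the tool from outside, world axes, zero at the start; "ft_torque": the same for the moment, N m; "finger_gap": opening from 0.0 (shut) to 1.0 (fully open); "gripper_force": force on a finger pad.
Only numpy, scipy, OpenCV 4.12 (cv2) and the standard library are available. Lean on these libraries where they do the work, as an engineer would, in place of code of your own. Each camera call takes 0.05 s, during which the arm holds its last target. There are 200 camera calls.

## Task

The handwheel of the little etching press is heavier on one side, but nothing shows which. Draw its locking pin and park it upright in the open notch of the lock plate, then turn the wheel by hand until you know where its heavy side is. Finish while holding the wheel still with that heavy side straight down, so that I can clamp a counterweight on at the top, and leave the other things on the bench where they are.

Things in the scene. Friction and masses are not known exactly. Their poses are not given: they have to be found in the camera images.
- press: Small etching press fixed to the bench, bed taken out. Origin on the bench under the middle of the handwheel, z up, y along the shaft. Wheel in the plane y = 0; two green cheeks 200 mm tall in the planes y = 90 and 262 mm, screw heads on them to 230 mm. Steel lock plate, top 186 mm high, 14 mm thick, 30 to 70 mm along y, x from -82 to +25 mm, between wheel and cheek.
- hub (a point): Middle of the handwheel on the shaft axis, 135 mm above the bench; axes as the press (y along the shaft).
- wheel (a joint): Angle of handwheel and roller, no stops; 0 at the start, grows as the top of the wheel goes to the press's +x. Rim 210 mm outside, 170 inside, 18 mm thick along the shaft, five 10 mm thick spokes, top 240 mm high. Start angle says nothing of the heavy side. Greasy bearing: let go, the wheel creeps 2 or 3 s, sticks 15 to 30 degrees short of heavy side down, on the side it came from.
- boss (a point): Round boss 32 mm across with a dark 12 mm hole (crank handle taken off) inside the rim, 83 mm from the shaft axis; it turns with the wheel and is on top at wheel angle 0. Seen mark of the angle; it has no bearing on the heavy side, which is hidden in the rim, anywhere around it, and differs each time. The wheel also sticks if left within 30 degrees of heavy side up.
- pin: Locking pin, upright. Origin on its axis at the underside of the flange, z up. Shank 10 mm thick, 30 mm down; flange 26 mm wide, 5 mm thick; 10 mm stem; black knob 22 mm wide from 41 to 65 mm above the origin. At the start the flange lies on the lock plate and the last 13 mm of the shank stand in the slotted collar of the shaft, so the wheel is locked. 90 g.
- bore (a point): Mouth of the bore (12 mm wide, through) on the top of the lock plate, 50 mm along the press's y from the wheel's plane, above the shaft.
- notch (a point): Parking place of the pin in the open notch of the lock plate, on the plate's top, 61 mm from the bore towards the press's -x; axes as the press. The notch is 12.5 mm wide, open upward, downward and at the plate's -x end; its closed end lets the pin axis come 4 mm nearer the bore. The pin hangs there by its flange.
- crank: Wooden crank handle with steel stud, 118 mm long, lying on the bench before the wheel. Bystander.
- clamp: Steel U-shaped counterweight, 50 x 37 x 34 mm, on the bench before the wheel. Bystander.
- brayer: Hand ink roller with wooden handle, 180 mm long, lying to the right. Bystander.
- ink_tin: Round ink tin, 76 mm wide, 50 mm tall, to the right. Bystander.
- ink_tin2: Round ink tin, 64 mm wide, 65 mm tall, at the far side of the bench. Bystander.
- knife: Ink spatula lying on the left of the bench. Bystander.
- jar: Closed jar, 60 mm wide, 90 mm tall, to the left. Bystander.

How it is judged:
By the outcome, as a careful person would: the job done as asked, in the order asked, and still so for the second after the job is handed in, while the arm keeps its last pose, push and grip.
It also fails if it takes over 72 s, if anything falls off the work surface, if the arm or the gripper's body presses on something with over 40 N, if the wrist force passes 120 N, or if a joint passes its speed limit or range.

## Working session

There is one attempt and no reset: what is moved stays moved. The work goes in short steps, each a Python script; the robot and the scene stay as the last script left them, time stands still between calls to the robot, and variables do not carry over. Pictures are saved under pics/ and viewed, at most 10 in all, crops included, and the job is handed in when it is done.

```bash
mkdir -p pics; cat > h.py <<'E'
import numpy as np, cv2
from bench import env, kinematics, monitor, eyes, job
from scipy.spatial.transform import Rotation as R
def snap(n,f):
    d=eyes.grab_frame(n); cv2.imwrite('pics/'+f+'.png',d['frame'][:,:,::-1]); np.savez('pics/'+f+'.npz',**d); return d
def ray(d,u,v):
    V=np.array(d['view']);K=np.array(d['mtx']);r=np.linalg.inv(K)@[u,v,1]
    return -V[:3,:3].T@V[:3,3], V[:3,:3].T@r
def onz(d,u,v,z):
    o,r=ray(d,u,v); return o+r*(z-o[2])/r[2]
def proj(d,p):
    V=np.array(d['view']);K=np.array(d['mtx']);c=V[:3,:3]@np.array(p)+V[:3,3];q=K@c;return q[:2]/q[2]
E
python3 - <<'E'
from h import *
a=snap('scene','s0');b=snap('top','t0')
im=np.hstack([a['frame'],b['frame']])
for d in(a,b):print(np.round(d['mtx'],1).tolist(),np.round(d['view'],3).tolist())
for n,d in(('s0b',a),('t0b',b)): cv2.imwrite(f'pics/{n}.png',cv2.resize(d['frame'],(768,576))[:,:,::-1])
print(monitor.sense())
E
```

```text
[[383.6, 0.0, 249.4], [0.0, 383.6, 200.2], [0.0, 0.0, 1.0]] [[0.801, 0.598, 0.012, -0.458], [0.454, -0.594, -0.664, -0.137], [-0.39, 0.538, -0.747, 1.546], [0.0, 0.0, 0.0, 1.0]]
[[449.5, 0.0, 260.8], [0.0, 449.5, 190.1], [0.0, 0.0, 1.0]] [[-0.018, -1.0, -0.002, 0.009], [-0.986, 0.018, -0.168, 0.576], [0.168, -0.001, -0.986, 1.45], [0.0, 0.0, 0.0, 1.0]]
{'clock': 0.1, 'joints': array([ 9.65595738e-01,  3.13379845e-01,  1.49839011e+00,  4.89406912e-07,
        1.33101877e+00, -2.23395661e-01]), 'qvel': array([ 5.76746156e-04, -9.64988684e-04, -3.29309137e-03, -2.28083155e-05,
        1.37458797e-03,  1.27119354e-03]), 'joint_efforts': array([ 3.55579759e-03, -4.12895072e+01, -2.60142034e+01, -1.63087075e-04,
        3.00764012e-03,  1.15894724e-05]), 'position': array([0.19547854, 0.48698568, 0.23078866]), 'ee_rot': array([ 1.89745064e-01,  9.81833210e-01, -5.47343150e-04, -2.40954254e-04]), 'contact_force': array([ 0.96811321,  0.33487808, -0.08622635]), 'ft_torque': array([0.0083044 , 0.0162075 , 0.03810178]), 'gripper_force': 0.0, 'finger_gap': 1.0007709321805915}
```

View pics/s0b.png

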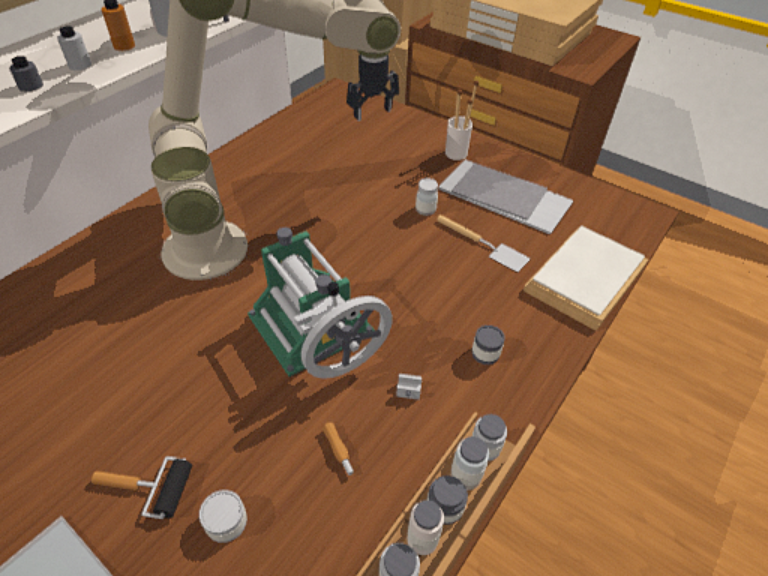

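View pics/t0b.png

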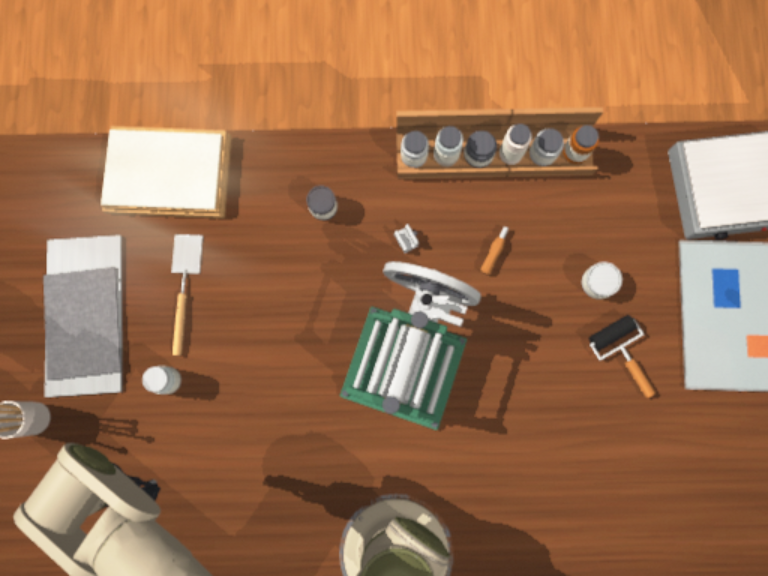

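The pictures show the press with the wheel away from the robot. In the top view (768 px copy) the knob is near (427,299) and the screw heads are near (419,320) and (391,405). Press +y points roughly toward the robot and the notch is to the right of the pin. Next I'll look closer.

```bash
python3 - <<'E'
from h import *
d=dict(np.load('pics/t0.npz'));s=dict(np.load('pics/s0.npz'))
# crops: top 225..325 x 165..290 ; scene 160..270 x 145..255
c1=cv2.resize(d['frame'][165:290,222:328],None,fx=4,fy=4,interpolation=cv2.INTER_CUBIC)[:,:,::-1]
c2=cv2.resize(s['frame'][145:257,165:270],None,fx=3.5,fy=3.5,interpolation=cv2.INTER_CUBIC)[:,:,::-1]
H=max(c1.shape[0],c2.shape[0]);f=lambda c:cv2.copyMakeBorder(c,0,H-c.shape[0],0,0,0)
cv2.imwrite('pics/c.png',np.hstack([f(c1),f(c2)]))
for n,(u,v,z) in dict(knob=(427,299,.251),s1=(419,320,.23),s2=(391,405,.23)).items(): print(n,onz(d,u/1.5,v/1.5,z))
k=onz(d,427/1.5,299/1.5,.251);s2=onz(d,391/1.5,405/1.5,.23)
y=(s2-k)[:2];print(np.linalg.norm(y),np.degrees(np.arctan2(y[1],y[0])))
E
```

```text
knob [ 0.51354126 -0.06960377  0.251     ]
s1 [ 0.47592577 -0.05417405  0.23      ]
s2 [0.31515461 0.00285531 0.23      ]
0.21120506438673142 159.93569682092783
```

View pics/c.png

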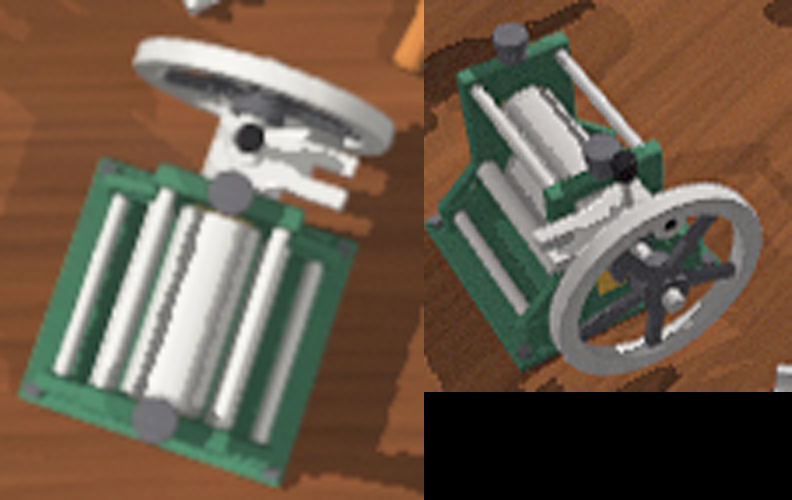

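Knob to far screw measures 211 mm (212 expected), with press y at about 160.2° in the world frame. The notched end is on the -x side as described. Moving above the pin for a closer look.

```bash
cat >> h.py <<'E'
Y=np.array([np.cos(np.radians(160.2)),np.sin(np.radians(160.2)),0]);X=np.array([Y[1],-Y[0],0]);Z=np.array([0,0,1.])
PIN=np.array([0.5135,-0.0696,0])
HUB=PIN-0.05*Y+0.135*Z
def quat(tx,ty,tz): return R.from_matrix(np.array([tx,ty,tz]).T).as_quat()
QD=quat(np.cross(X,-Z),X,-Z)
def wpix(d,p):
    V=np.array(d['view']);K=np.array(d['mtx']);c=V[:3,:3]@np.array(p)+V[:3,3]
    r=np.hypot(c[0],c[1]);t=np.arctan2(r,c[2]);return np.array([K[0,2]+K[0,0]*t*c[0]/r,K[1,2]+K[1,1]*t*c[1]/r])
def wray(d,u,v):
    V=np.array(d['view']);K=np.array(d['mtx']);a=np.array([(u-K[0,2])/K[0,0],(v-K[1,2])/K[1,1]]);t=np.hypot(*a)
    c=np.append(a/t*np.sin(t),np.cos(t));return -V[:3,:3].T@V[:3,3],V[:3,:3].T@c
def wonz(d,u,v,z):
    o,r=wray(d,u,v);return o+r*(z-o[2])/r[2]
E
python3 - <<'E'
from h import *
s=monitor.sense()
env.movel([0.22,0.45,0.35],velocity=0.25)
env.reach(list(PIN+Z*0.31),QD)
d=snap('wrist','w1')
cv2.imwrite('pics/w1b.png',cv2.resize(d['frame'],(768,576))[:,:,::-1])
print(monitor.sense()['clock'],monitor.sense()['position'],d['mtx'].tolist())
for n,p in dict(knob=PIN+Z*.251,notch=PIN-X*.061+Z*.186,hubtop=HUB+Z*.105).items():print(n,wpix(d,p)*1.5)
E
```

```text
2.95 [ 0.51357333 -0.06883031  0.31010428] [[297.3186396354542, 0.0, 257.65731180173236], [0.0, 297.3186396354542, 186.45588717964225], [0.0, 0.0, 1.0]]
knob [386.12583106 305.06069852]
notch [288.69592772 271.29639153]
hubtop [386.08054839 386.24385853]
```

View pics/w1b.png

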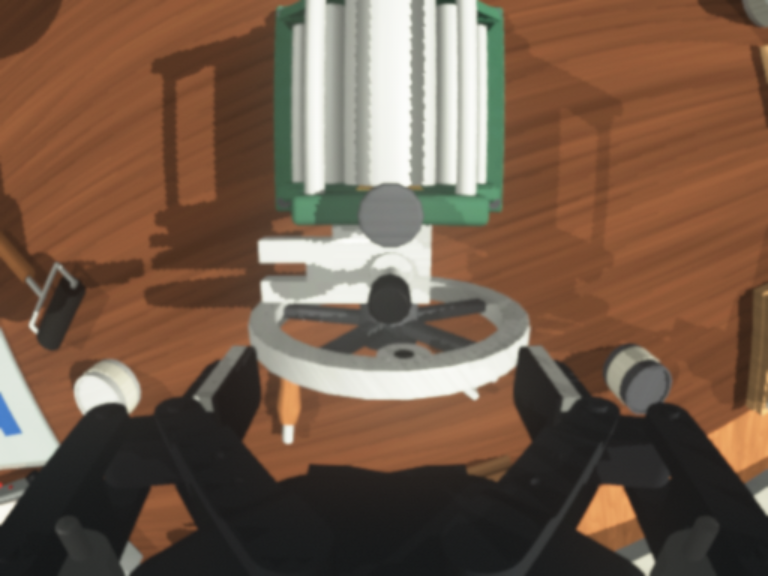

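The knob is at (389,301) and the notch gap is centred near (290,270). Both are within 1 mm of prediction after a +1 mm shift. Grasping the pin.

```bash
sed -i 's/^HUB=/PIN=PIN+0.001*X+0.001*Y\nHUB=/' h.py; python3 - <<'E'
from h import *
P=lambda z,dx=0:list(PIN+X*dx+Z*z)
env.movel(P(.31),velocity=.1)
env.movel(P(.2205),velocity=.12)
env.close_gripper(30); env.hold(.2)
s=monitor.sense();print(s['finger_gap'],s['gripper_force'],s['contact_force'],s['position'])
env.movel(P(.268),velocity=.12)
s=monitor.sense();print(s['finger_gap'],s['contact_force'])
env.movel(P(.268,-.062),velocity=.12)
d=snap('wrist','w2')
cv2.imwrite('pics/w2b.png',cv2.resize(d['frame'][120:260,150:360],None,fx=3.5,fy=3.5)[:,:,::-1])
print(monitor.sense()['clock'])
E
```

```text
0.2464238788034353 29.605226725980174 [1.42644381 2.62749772 3.59819997] [ 0.51305618 -0.06814802  0.22072557]
0.2390838863244182 [-0.01641751  0.11454625 -1.63979793]
6.1667
```

View pics/w2b.png

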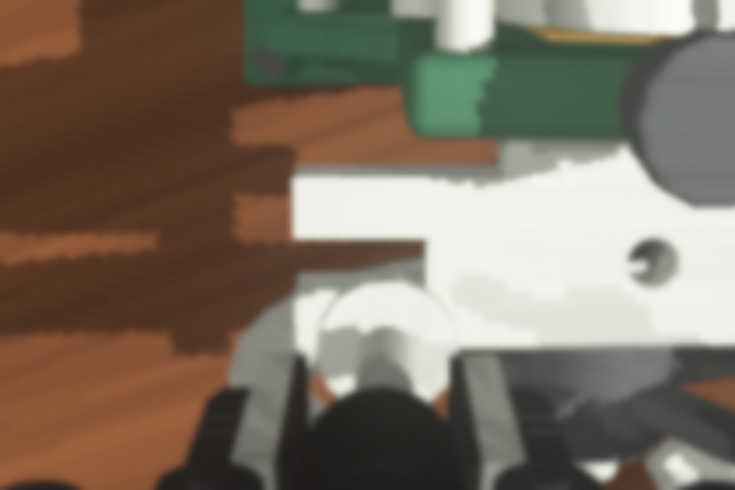

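The pin is held and the notch ahead is clear: its upper edge is at row 241 and the bore at (652,262). Lowering.

```bash
python3 - <<'E'
from h import *
P=lambda z,dx=0,dy=0:list(PIN+X*dx+Y*dy+Z*z)
g=env.movel(P(.219,-.062),velocity=.06,guard=6)
s=monitor.sense();print(g,s['position'],s['contact_force'],s['ft_torque'],s['clock'])
if s['position'][2]<.2235:
    env.release();env.hold(.1)
    env.movel(P(.31,-.062),velocity=.2)
    d=snap('wrist','w3')
    cv2.imwrite('pics/w3b.png',cv2.resize(d['frame'][120:300,100:400],None,fx=2.6,fy=2.6)[:,:,::-1])
E
```

```text
True [ 0.49179161 -0.12644067  0.2204618 ] [-0.7804452   1.41065502  4.79125203] [0.17340369 0.04592784 0.01192138] 6.925
```

View pics/w3b.png

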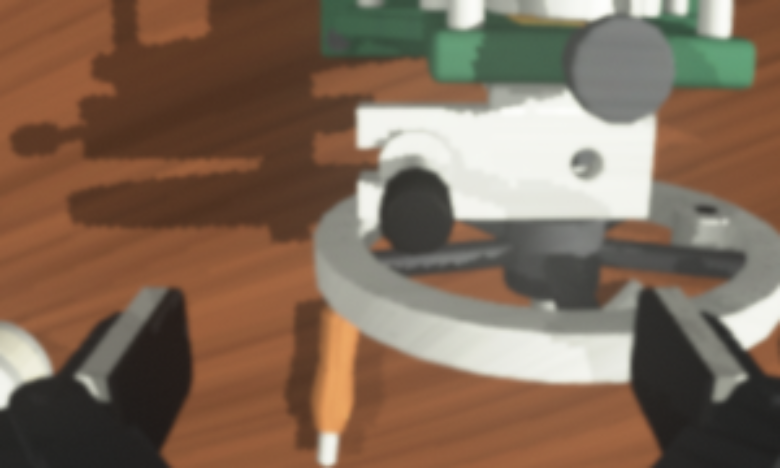

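The pin stands parked in the notch, with the knob at (415,210). The wheel has already turned, with the boss at (705,212) toward +x. I'll write a boss-angle reader using the dark hole interrupting the bright rim and check it on the first frame, where the angle is 0.

```bash
cat >> h.py <<'E'
def rect(d,y=-.009,N=260):
    g=(np.arange(N)-N/2)/1000.; gx,gz=np.meshgrid(g,-g)
    p=HUB+gx[...,None]*X+gz[...,None]*Z+y*Y
    V=np.array(d['view']);K=np.array(d['mtx']);c=p@V[:3,:3].T+V[:3,3];q=c@K.T;uv=(q[...,:2]/q[...,2:]).astype(np.float32)
    return cv2.remap(np.array(d['frame']),uv[...,0],uv[...,1],cv2.INTER_LINEAR)
def boss(d,y=-.009,lo=84,hi=87):
    g=cv2.cvtColor(rect(d,y),cv2.COLOR_RGB2GRAY).astype(float)
    pol=cv2.warpPolar(g,(105,360),(130,130),105,cv2.WARP_POLAR_LINEAR) # row=angle cw from +x
    pr=pol[:,lo:hi].mean(1)
    k=np.ones(7)/7;t=np.concatenate([pr,pr,pr]);m=np.convolve(t,k,'same')[360:720]
    side=np.minimum(np.convolve(t,np.roll(k,0),'same')[360-12:720-12],np.convolve(t,k,'same')[360+12:720+12])
    sc=side-m;i=np.argsort(sc)[::-1];out=[]
    for j in i:
        if all(abs((j-o+180)%360-180)>15 for o in out): out.append(j)
        if len(out)==4:break
    f=lambda a:((a+90)%360)  # cw from top -> wheel angle
    return [(int((f(o)+180)%360-180),int(sc[o])) for o in out]
E
python3 - <<'E'
from h import *
a=dict(np.load('pics/s0.npz'));print(boss(a))
s=snap('scene','s1');print(boss(s),monitor.sense()['clock'])
cv2.imwrite('pics/r.png',cv2.resize(np.hstack([rect(a),rect(s)]),None,fx=1.5,fy=1.5)[:,:,::-1])
E
```

```text
[(8, 56), (112, 24), (39, 15), (-10, 10)]
[(106, 67), (62, 31), (139, 12), (-6, 9)] 8.3667
```

View pics/r.png

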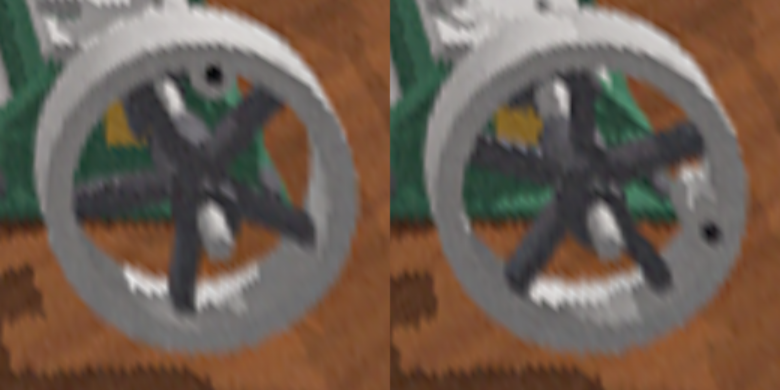

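The rectified views show the hole at (213,73) before and (320,232) now, so the boss has gone from the top to about 102°. The wheel ran there by itself in the + direction. I'll correct the centre in the reader, check whether it has stuck, and check the IK for radial rim grips.

```bash
sed -i 's/(130,130),105/(135,132),105/' h.py; cat >> h.py <<'E'
def pose(phi,r,sg=1):
    a=np.radians(phi);rad=np.sin(a)*X+np.cos(a)*Z
    return list(HUB+r*rad),quat(np.cross(sg*Y,-rad),sg*Y,-rad)
E
python3 - <<'E'
from h import *
for f in('s0','s1'):print(boss(dict(np.load(f'pics/{f}.npz')))[:2])
for i in range(2):
    env.hold(.6);s=eyes.grab_frame('scene');print(boss(s)[:2],monitor.sense()['clock'])
print(monitor.sense()['joints'].round(2))
for sg in(1,-1):
  for phi in(0,20,40,60,80,95,110):
    print(sg,phi,*[None if (q:=kinematics.ik(*pose(phi,r,sg))) is None else np.round(q,2).tolist() for r in(.079,.15)])
E
```

```text
[(5, 63), (-32, 34)]
[(107, 58), (-35, 31)]
[(107, 59), (-35, 30)] 9.0167
[(107, 58), (-35, 29)] 9.6667
[-0.48  0.23  1.4   0.    1.51 -1.71]
1 0 None None
1 20 [-0.16, 0.5, 1.32, -0.35, 1.4, -2.88] None
1 40 [0.0, 0.65, 1.23, -0.65, 1.54, -2.68] [0.07, 0.67, 1.06, -0.64, 1.71, -2.72]
1 60 [0.11, 0.83, 1.15, -0.91, 1.72, -2.56] [0.18, 0.88, 0.95, -0.9, 1.87, -2.63]
1 80 [0.16, 1.03, 1.08, -1.15, 1.9, -2.49] [0.24, 1.11, 0.86, -1.15, 2.02, -2.59]
1 95 None None
1 110 None None
-1 0 [-0.36, 0.42, 1.4, -0.0, 1.33, -0.01] [-0.36, 0.38, 1.27, -0.0, 1.49, -0.01]
-1 20 [-0.16, 0.5, 1.32, -0.35, 1.4, 0.26] [-0.12, 0.49, 1.17, -0.34, 1.57, 0.24]
-1 40 [0.0, 0.65, 1.23, -0.65, 1.54, 0.46] [0.07, 0.67, 1.06, -0.64, 1.71, 0.42]
-1 60 [0.11, 0.83, 1.15, -0.91, 1.72, 0.58] [0.18, 0.88, 0.95, -0.9, 1.87, 0.52]
-1 80 [0.16, 1.03, 1.08, -1.15, 1.9, 0.65] [0.24, 1.11, 0.86, -1.15, 2.02, 0.55]
-1 95 None None
-1 110 None None
```

The wheel has stuck at reading 107, coming from the minus side, so heavy-down should be at about 122–137. Next I'll grip the rim, carry it about 70° further, let it creep back, and log the tangential force on the way.

```bash
cat >> h.py <<'E'
RG=.079
def frc(phi):
    s=monitor.sense();a=np.radians(phi);t=np.cos(a)*X-np.sin(a)*Z;r=np.sin(a)*X+np.cos(a)*Z;F=s['contact_force']
    return [round(float(F@v),1) for v in(t,r,Y)]
def arc(a,b,step=10,v=.12,log=True):
    n=max(1,int(np.ceil(abs(b-a)/step)));out=[]
    for p in np.linspace(a,b,n+1)[1:]:
        P,q=pose(p,RG,-1);env.movel(P,velocity=v,frame=q)
        if log: out.append((round(p),frc(p)))
    return out
def grip(phi,eff=50):
    P,q=pose(phi,RG+.06,-1);env.reach(P,q)
    env.movel(pose(phi,RG,-1)[0],velocity=.15);env.close_gripper(eff);env.hold(.1)
    s=monitor.sense();print('grip',s['finger_gap'],s['gripper_force'],frc(phi),s['clock'])
def letgo(phi):
    env.release();env.movel(pose(phi,RG+.06,-1)[0],velocity=.25)
E
python3 - <<'E'
from h import *
P,q=pose(5,RG+.1,-1)
env.movel(list(np.array(monitor.sense()['position'])+.03*Z),velocity=.2)
env.reach(P,q)
grip(5)
print(arc(5,75),boss(snap('scene','s2'))[:2])
letgo(75)
for i in range(4):
    env.hold(.5 if i<3 else 1);s=snap('scene','s3');print(boss(s)[:2],monitor.sense()['clock'])
E
```

```text
grip 0.2001338025457138 53.11641521751881 [0.2, -1.3, -12.3] 13.075
[(15, [-0.7, 0.7, -10.0]), (25, [-0.8, 1.3, -10.2]), (35, [-1.5, 3.4, -10.8]), (45, [-1.5, 3.0, -11.2]), (55, [-0.2, 5.8, -11.3]), (65, [0.6, 6.6, -12.3]), (75, [-0.8, 7.1, -13.9])] [(177, 74), (-32, 33)]
[(149, 62), (-32, 32)] 17.0083
[(149, 63), (-32, 32)] 17.5583
[(149, 63), (-32, 33)] 18.1083
[(149, 61), (-32, 35)] 19.1583
```

The wheel came back and stuck at 149, so the midpoint is 128 with a half-width of 21. I'll do one more approach from the minus side to confirm it repeats.

```bash
python3 - <<'E'
from h import *
grip(75)
arc(75,4,log=False);print(boss(snap('scene','s4'))[:2])
letgo(4)
for i in range(3):
    env.hold(.8);s=snap('scene','s5');print(boss(s)[:2],monitor.sense()['clock'])
E
```

```text
grip 0.20064536092017712 51.4145053178072 [0.6, 5.0, -14.7] 20.6833
[(7, 60), (76, 57)]
[(107, 58), (-35, 32)] 25.1083
[(107, 60), (-35, 29)] 25.9583
[(107, 62), (-35, 28)] 26.8083
```

It repeats at 107. Now turning +21° to 128, holding at the +x side so the top stays free.

```bash
python3 - <<'E'
from h import *
grip(45,60)
print(arc(45,66,step=7,v=.08)); env.hold(.5)
d=snap('scene','s6');print(boss(d)[:2],frc(66),monitor.sense()['clock'])
cv2.imwrite('pics/f.png',cv2.resize(d['frame'][110:290,130:370],None,fx=3,fy=3)[:,:,::-1])
E
```

```text
grip 0.20305402385509702 60.06391614675522 [1.1, 1.4, -12.7] 28.7417
[(52, [-1.8, 3.7, -11.7]), (59, [-1.9, 5.1, -12.2]), (66, [-0.4, 5.7, -13.0])]
[(127, 61), (73, 37)] [1.2, 7.0, -13.5] 30.1167
```

View pics/f.png

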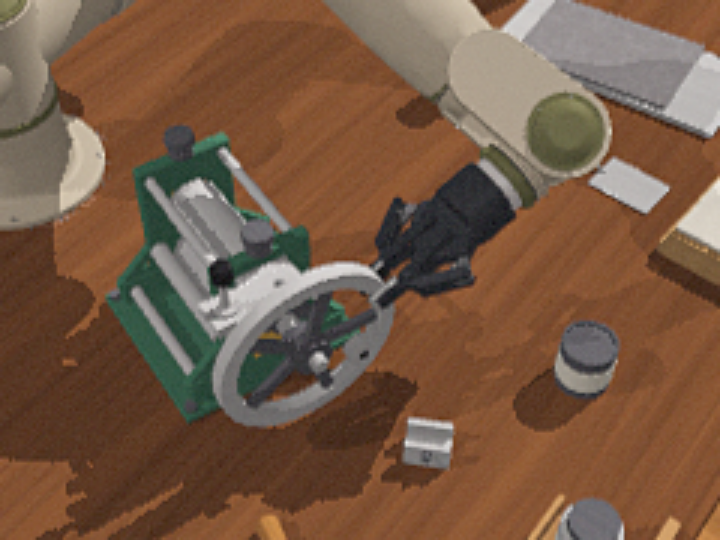

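The pin stands parked with its knob at (222,270). The gripper holds the rim at (385,285), the top of the wheel is free, and the other things are where they were.

```bash
python3 -c "
from h import *
print(job.hand_in())"
```

```text
the job is handed in; nothing more can be done
None
```

The job is handed in: the pin stands upright in the notch, and the arm holds the wheel with its heavy side straight down (midway between where it stuck from each side, to a few degrees), leaving the top clear and the other things untouched.

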